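# Clamp a carving blank in the cam-latch jig

## Task

Take the bigger, paler of the two wooden blanks lying to the right of the vice, near the front of the worktop, and lay it flat in the pocket of the carving jig. Then turn the jig's clamp handle clockwise (seen from above) by its upright knob, so that it climbs over the cam and drops fully into the low notch with its nose pressing on the blank; stop pushing as soon as it has dropped in, so that it is not forced into the end buffer behind the notch. Leave the other loose blanks where they lie.

Things in the scene. Friction and masses are not known exactly. Their poses are not given: they have to be found in the camera images.
- blank: The wooden carving blank to be clamped: pale plain bar 45 x 110 x 38 mm (its x, y, z), 0.12 kg, the bigger of the two blanks right of the vice near the front of the worktop. Origin at the centre of its underside, y along its length, z up.
- short_block: Smaller blank, a bystander: dark wooden block 50 x 75 x 28 mm, origin at the centre of its underside. It and the blank may have swapped places. Leave it (not moved more than 30 mm).
- thin_block: Smaller blank, a bystander: reddish wooden bar 32 x 140 x 22 mm, origin at the centre of its underside. Leave it (not moved more than 30 mm).
- jig: Fixed carving jig, plywood plate 12 mm thick. Origin on the worktop under the pocket's centre, z up. Pocket: 120 mm along jig x, 51 mm along y, floor 12 mm up; walls 12 mm high, 10 thick, at both ends and along 24 mm of each long side at the corners, middle open for fingers. The blank goes in flat along x, either way round, 5 mm play endwise, 3 mm sideways. Plate: x -75 to 75, y -45 to 140 mm.
- jig_pivot (a point): Foot of the clamp's upright post, jig (0, 87, 12) mm; post cap 25 mm wide, top 95 mm over the worktop. Round it a steel cam ring, 92 mm wide: level start land, a rise of 8 mm over some 35 degrees, then a sudden drop to a notch 6 mm under the land. The ring was set by hand up to 0.5 rad either way, not measured: the handle comes to rest in the notch at swivel 1.0 to 2.1, to be felt or seen.
- clamp: Clamp handle: lever with knob on one side of the post, nose on the other; origin on the turning axis, at worktop height while on the land, x towards the nose, z up. It turns and lifts on the post, sprung down with 10 to 14 N. Pushed sideways at the knob it takes 3 to 11 N to climb the cam, snaps ahead as it drops, then up to 6 N to drag the nose over the blank. It stays in the notch unless lifted.
- clamp_knob (a point): Centre of the top of the upright dark wooden knob (20 mm diameter, 33 mm high) on the outer end of the 14 mm wide steel lever, 80 mm from the turning axis. At the start on the robot's side of the post. Knob top over the worktop: 100 mm on the start land, 108 on the cam's crest, 95 in the notch. x points from the knob to the axis.
- clamp_nose (a point): Centre of the underside of the rubber pad (16 x 36 mm, long side across the nose) at the nose's end, 90 mm from the turning axis, opposite the knob. Over the worktop: 55 mm on the start land, 63 mm on the crest, 49 to 50 mm in the notch, pressing on the blank's top.
- swivel (a joint): Clamp handle's angle about the post, rad, growing clockwise from above: at 0 the lever points along jig -x and the nose along +x, at 1.57 the lever points along jig +y and the nose along -y over the pocket. Starts between 0 and 0.12; hinge stops at -0.03 and 2.4.
- buffer (a joint): How far the sprung rubber end buffer, carried by the cam ring, is pressed in, m; 0 when free, 4 N/mm. The lever's side meets it 50 mm from the axis, about 0.03 rad after the handle has dropped into the notch. More than 2 mm (8 N there, 5 to 10 N sideways at the knob) counts as ramming: once it has dropped in, push no further.
Things that resemble listed ones, but are neither listed nor needed, are in the scene too. What is shaped like the blank but yellow is not meant.

How it is judged:
By the outcome, as a careful person would: the job done as asked, in the order asked, and still so for the second after the job is handed in, with the robot touching nothing.
It also fails if it takes over 72 s, if anything falls off the work surface, if the arm or the gripper's body presses on something with over 40 N, if the wrist force passes 120 N, or if a joint passes its speed limit or range.

## Robot

A 7-joint arm with a two-finger parallel gripper is mounted at the origin on a cart in front of the work surface, level with it; the furniture and walls round the work are solid. World frame = base frame: x ahead of the robot, y to its left, z up, the work surface at z = 0. Lengths are in m, angles in rad, forces in N, time in s.
With the tool pointing down it reaches from about 0.425 to 0.8 m from the base axis. Payload 8.3 kg.
Tool frame: the origin (TCP) lies midway between the tips of the shut fingers; the grasp point (between the pads) lies 19 mm behind it (r.pinch_z is the distance from the TCP to the grasp point, in m); z points along the fingers, x is the direction in which the jaws open and shut, and the axes are right-handed (so a half turn about z gives the same grasp; the last joint's range is limited). The gripper opens to 85 mm and grips with 20 to 120 N. Pads are 22 mm wide; open, the fingers measure 114 mm over their backs; the gripper's body (76 mm by 85 mm) begins 54 mm behind the grasp point. The pads swing forward as they close: fully open they stand 13 mm farther back than shut.
Start: joints at [-1.183, 0.383, 0.016, 1.37, -0.006, 1.388, -0.046], TCP at [0.272, 0.563, 0.231] pointing down, gripper open.
Joint ranges: [-2.95, 2.95], [-0.25, 2.06], [-1.52, 1.56], [0.18, 2.33], [-1.44, 4.58], [0.02, 2.06], [-3.01, 3.01]. Speed limits (rad/s): [2.39, 2.39, 3.01, 3.01, 3.14, 3.14, 3.14].

## Interface

Orientations are given as a unit quaternion [w, x, y, z].
In Python, from plant import r, grab_frame gives the robot as it stands. The module is installed in compiled form; this text tells all that it offers.
- The arm moves only by the tool carry_out, never from a script. Its argument "targets" is one flat list of numbers, 7 for each row, row after row: the shift along the tool's x, y, z in cm, then the turn, a rotation vector about the tool's x, y, z in degrees, then the closure in counts, from 0 (fully open) to 255 (shut). In form: [x, y, z, rx, ry, rz, hand, x, y, z, rx, ry, rz, hand, ...]. A call has 1 to 12 rows; each row is the pose to reach, as a shift and turn from the pose commanded when the call began, along the tool's axes at that moment; what a row does not reach only later rows make up. A row lasts 1/10 s, in which the tool goes at most 50 mm and 8.59 degrees, less where a joint would pass 70% of its speed; a pose out of reach is approached as far as the arm can. A call with a gripper value outside its range is refused whole. The fingers move at their own pace and stop on an object; "newtons" is the grip in N (left out, the last holds). Time passes only in rows, so rows that repeat a pose let the fingers close. It gives the time, the measured TCP pose, the force and the opening at its end, in the units of the state.
- r.observe(): the state, without advancing time (a new reading comes with each control period).
- grab_frame(name): name is "scene" or "top" or "wrist"; returns a dict with "pixels" (384x512x3 uint8, red, green, blue), "camera_matrix" (3x3 intrinsics, pixels), "dist_coeffs" ([k1, k2, p1, p2, k3] as OpenCV has them; the pictures are not rectified), "T" (4x4, takes a point from camera to world coordinates). Camera axes: x right, y up, looking along -z (the intrinsics and any distortion apply to the point x, -y, -z); pixel columns grow to the right and rows downward; lengths in m; the calibration is good to about 2 mm. A picture is of the moment at which its call begins. There is no depth.
- r.sign_off(): hands the job in, once; it reports no verdict.
The state is a dict: "t": time; "joint_pos": joint angles; "qd": joint speeds; "joint_torque": joint torques, N m; "tcp_pos": TCP position; "ee_rot": TCP orientation; "force": force on the tool from outside, world axes, zero at the start; "wrist_torque": the same for the moment, N m; "gripper_width": finger opening in m.
Only numpy, scipy, OpenCV 4.12 (cv2) and the standard library are available. Lean on these libraries where they do the work, as an engineer would, in place of code of your own. Each camera call takes 0.05 s, during which the arm holds its last target.

## Working session

There is one attempt and no reset: what is moved stays moved. The work goes in short steps, Python scripts to look and compute and a tool call to move; the robot and the scene stay as the last step left them, time stands still between calls to the robot, and variables do not carry over. Pictures are saved under pics/ and viewed, and the job is handed in when it is done.

Besides the shell and the picture viewer there is one more tool, called as name(argument=value, ...), one argument or row to a line, values as JSON. carry_out: Moves the arm, as the interface text tells. Its arguments: {"type":"object","properties":{"targets":{"type":"array","items":{"type":"number"}},"newtons":{"type":"number"}},"required":["targets"]}

```bash
mkdir -p pics; ls
python3 - <<'E'
from plant import r, grab_frame
import cv2
print(r.observe())
for n in ["scene","top","wrist"]:
    f=grab_frame(n); cv2.imwrite(f"pics/{n}0.png",cv2.cvtColor(f["pixels"],cv2.COLOR_RGB2BGR))
    print(n,f["camera_matrix"].tolist(),f["dist_coeffs"],f["T"].round(4).tolist())
E
```

```text
pics
{'t': 0.0, 'joint_pos': array([-1.1829389 ,  0.3842306 ,  0.01637057,  1.37117264, -0.00631095,
        1.38813784, -0.04648503]), 'qd': array([ 0.00048455, -0.00069943, -0.00015424,  0.00073217, -0.00014862,
        0.00057774, -0.00053541]), 'joint_torque': array([ 2.42590068e-04, -6.27583337e+01,  8.44983626e-01, -3.71839428e+01,
        1.67997787e-02,  1.39452019e-02, -9.98304799e-07]), 'tcp_pos': array([0.27202879, 0.562152  , 0.23027514]), 'ee_rot': array([ 5.13299454e-04,  8.47223216e-01,  5.31236218e-01, -7.99118216e-04]), 'force': array([ 1.07545442, -0.26907361, -0.42776763]), 'wrist_torque': array([-0.06140626, -0.00060284,  0.03170657]), 'gripper_width': 0.08525802000348712}
scene [[442.1076393381632, 0.0, 251.06116006705244], [0.0, 442.1076393381632, 189.09701223795722], [0.0, 0.0, 1.0]] [-0.10969251  0.          0.          0.          0.        ] [[0.7518, 0.4578, -0.4745, -0.1122], [-0.6592, 0.5063, -0.556, -0.8384], [-0.0143, 0.7307, 0.6825, 1.1038], [0.0, 0.0, 0.0, 1.0]]
top [[464.9787885911722, 0.0, 253.33537590165295], [0.0, 464.9787885911722, 190.78583149329148], [0.0, 0.0, 1.0]] [-0.18518418  0.          0.          0.          0.        ] [[-0.0078, 0.9982, -0.0593, 0.5219], [-0.9998, -0.0089, -0.0184, -0.006], [-0.0189, 0.0592, 0.9981, 1.4252], [0.0, 0.0, 0.0, 1.0]]
wrist [[294.9272492995018, 0.0, 254.30011178195002], [0.0, 294.9272492995018, 190.87504818142196], [0.0, 0.0, 1.0]] [0.00261715 0.         0.         0.         0.        ] [[0.4347, -0.8683, -0.2388, 0.2122], [0.9006, 0.4185, 0.1176, 0.5912], [-0.0022, -0.2662, 0.9639, 0.3727], [0.0, 0.0, 0.0, 1.0]]
```

View pics/scene0.png

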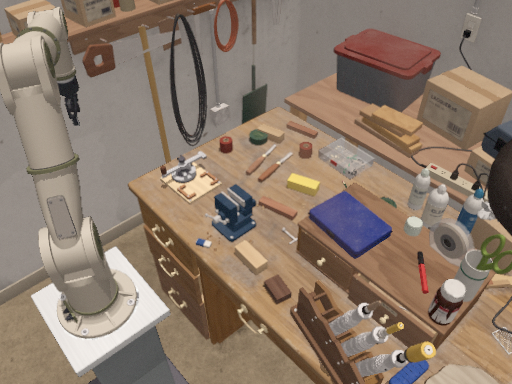

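View pics/top0.png

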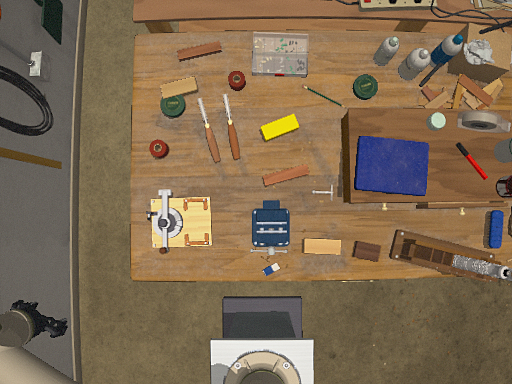

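Candidates (top image): pale bar (322,246), to the right of the vice and near the front; dark block (367,250), which is short_block; yellow bar (280,127), excluded; pale bar far back (179,87), not right of the vice; reddish bars (287,175) and (199,50). My choice is (322,246). I'll check it in a close crop.

```bash
cat > h.py <<'E'
import cv2, numpy as np
from plant import r, grab_frame
from scipy.spatial.transform import Rotation as R
def save(f,name,box,k):
    x0,y0,x1,y1=box
    im=cv2.cvtColor(f["pixels"],cv2.COLOR_RGB2BGR)[y0:y1,x0:x1]
    cv2.imwrite(f"pics/{name}.png",cv2.resize(im,None,fx=k,fy=k,interpolation=cv2.INTER_CUBIC))
def ray(f,uv,z):
    p=cv2.undistortPoints(np.array(uv,float).reshape(-1,1,2),f["camera_matrix"],f["dist_coeffs"]).reshape(-1,2)
    d=np.c_[p[:,0],-p[:,1],-np.ones(len(p))]@f["T"][:3,:3].T
    c=f["T"][:3,3]; z=np.broadcast_to(z,len(p))
    return c+d*((z-c[2])/d[:,2])[:,None]
def proj(f,P):
    P=np.array(P,float).reshape(-1,3); q=(P-f["T"][:3,3])@f["T"][:3,:3]
    q=q*[1,-1,-1]
    return cv2.projectPoints(q,np.zeros(3),np.zeros(3),f["camera_matrix"],f["dist_coeffs"])[0].reshape(-1,2)
def quat():
    q=r.observe()["ee_rot"]; return R.from_quat([q[1],q[2],q[3],q[0]])
def mv(pos,Rt,base=None):
    # from measured pose: shift in tool axes (cm), rotvec deg
    o=r.observe(); R0=quat() if base is None else base[1]; p0=o["tcp_pos"] if base is None else base[0]
    return (R0.inv().apply(np.array(pos)-p0)*100).round(2),(R0.inv()*Rt).as_rotvec(degrees=True).round(2)
E
python3 - <<'E'
from h import *
f=grab_frame("top")
save(f,"t_jig",(135,180,225,260),8); save(f,"t_bl",(290,225,390,270),8)
g=grab_frame("scene")
save(g,"s_jig",(150,140,230,205),9)
E
```

```text
(no output)
```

View pics/t_jig.png

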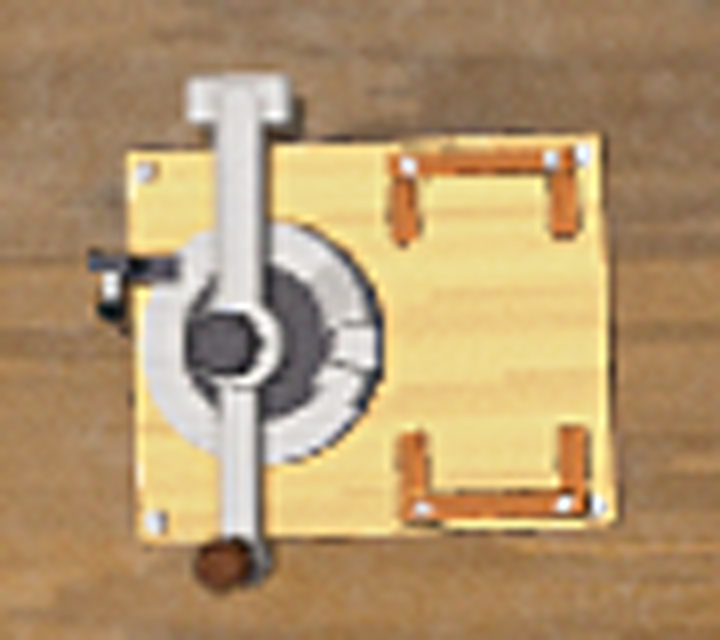

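View pics/t_bl.png

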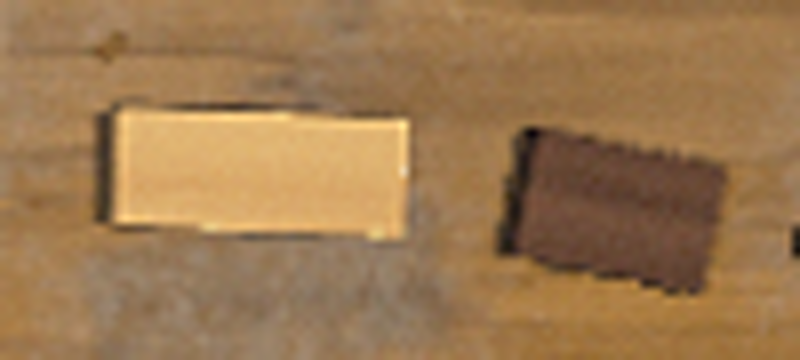

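View pics/s_jig.png

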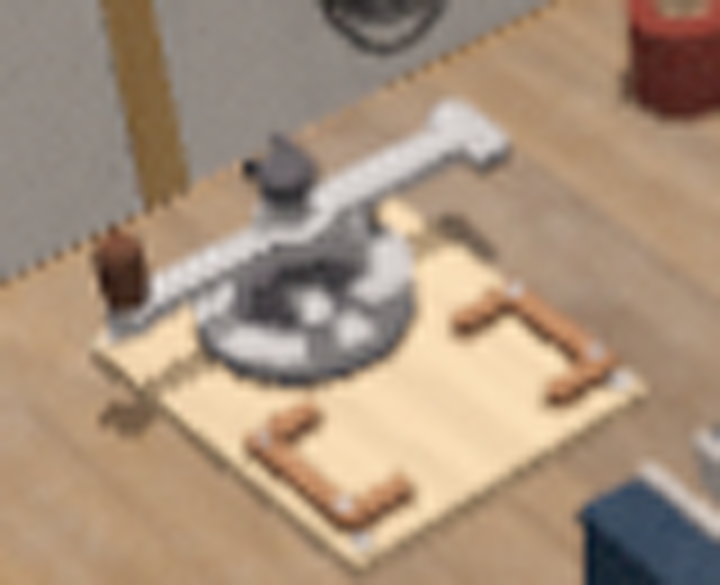

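The blank is the pale bar, with corners in crop t_bl at (115,108), (410,117), (405,240), (115,224). The dark block beside it is shorter. In t_jig, the plate corners are (130,152), (600,133), (615,522), (140,543). The knob is at (225,563), and the pocket is at right with its corner walls in brown.

Run:
```python
from h import *
f=grab_frame("top")
c=lambda L,x0,y0,k=8:(np.array(L)+.5)/k-.5+[x0,y0]
b=ray(f,c([(115,108),(410,117),(405,240),(115,224)],290,225),.038); print(b.round(4),b.mean(0))
s=ray(f,c([(530,130),(722,162),(700,290),(515,250)],290,225),.028); print("short",s.mean(0).round(3))
J=c([(130,152),(600,133),(615,522),(140,543)],135,180)
jw=ray(f,J,.012); print(jw.round(4))
# local jig coords: fit rigid
loc=np.array([(75,140),(75,-45),(-75,-45),(-75,140)])/1000
m=jw[:,:2].mean(0); lm=loc.mean(0)
H=(loc-lm).T@(jw[:,:2]-m); U,S,Vt=np.linalg.svd(H); Rm=Vt.T@U.T; a=np.arctan2(Rm[1,0],Rm[0,0])
t=m-Rm@lm; print("jig yaw",np.degrees(a),"origin",t,"res",((loc@Rm.T+t)-jw[:,:2]).round(4).tolist())
w=ray(f,c([(405,155),(565,155),(575,505),(412,505)],135,180),.024); print("walls",w.round(4),w.mean(0))
k=ray(f,c([(222,563)],135,180),.100); print("knob",k, "local",Rm.T@(k[0,:2]-t))
print("pivot",t+Rm@[0,.087])
# blank yaw
print("blank ang", [np.degrees(np.arctan2(*(b[i]-b[j])[[1,0]])) for i,j in ((0,1),(3,2))])
```

```text
[[ 0.462  -0.13    0.038 ]
 [ 0.4572 -0.2406  0.038 ]
 [ 0.4113 -0.2382  0.038 ]
 [ 0.4188 -0.1296  0.038 ]] [ 0.43731775 -0.18459335  0.038     ]
short [ 0.421 -0.321  0.028]
[[0.5846 0.3364 0.012 ]
 [0.5905 0.1539 0.012 ]
 [0.4424 0.1488 0.012 ]
 [0.4343 0.3326 0.012 ]]
jig yaw 1.996197994737914 origin [0.51459654 0.19543514] res [[0.0, 0.0016], [0.0006, -0.0008], [-0.0011, -0.0009], [0.0005, 0.0002]]
walls [[0.5822 0.227  0.024 ]
 [0.5817 0.1659 0.024 ]
 [0.4495 0.1626 0.024 ]
 [0.4496 0.2247 0.024 ]] [0.51573297 0.19504016 0.024     ]
knob [[0.43263162 0.28140245 0.1       ]] local [-0.07892066  0.08877024]
pivot [0.51156605 0.28238235]
blank ang [np.float64(87.53506687642263), np.float64(86.06163359328661)]
```

View pics/wrist0.png

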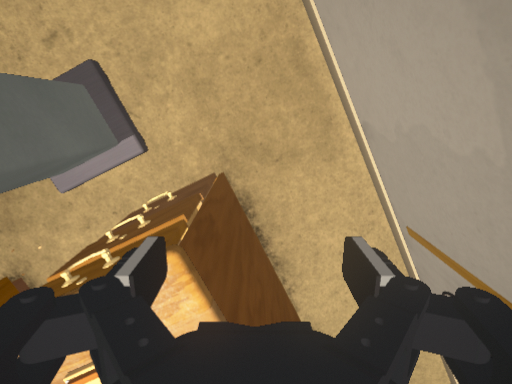

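```bash
cat >> h.py <<'E'
def Rd(yaw): # tool down, tool x at yaw deg
    y=np.radians(yaw); x=np.array([np.cos(y),np.sin(y),0]); z=np.array([0,0,-1.]); return R.from_matrix(np.c_[x,np.cross(z,x),z])
E
python3 - <<'E'
from h import *
for p in [(.45,.25,.25),(.48,.0,.25),(.437,-.1846,.2)]: print(mv(p,Rd(-3.2)))
E
```

```text
(array([-20.38,  29.61,  -1.89]), array([2.000e-02, 4.000e-02, 6.737e+01]))
(array([-41.57,  43.21,  -1.88]), array([2.000e-02, 4.000e-02, 6.737e+01]))
(array([-60.06,  47.38,   3.13]), array([2.000e-02, 4.000e-02, 6.737e+01]))
```

carry_out(
  targets=[-10,15,-1.9,0,0,34,0,-20.4,29.6,-1.9,0,0,67.4,0,-20.4,29.6,-1.9,0,0,67.4,0,-20.4,29.6,-1.9,0,0,67.4,0,-20.4,29.6,-1.9,0,0,67.4,0,-41.6,43.2,-1.9,0,0,67.4,0,-41.6,43.2,-1.9,0,0,67.4,0,-41.6,43.2,-1.9,0,0,67.4,0,-41.6,43.2,-1.9,0,0,67.4,0,-41.6,43.2,-1.9,0,0,67.4,0,-60,47.4,0,0,0,67.4,0,-60,47.4,0,0,0,67.4,0],
)

```text
t: 1.5
tcp_pos: [0.4487, 0.0011, 0.2429]
ee_rot: [-0.0, 1.0, -0.028, 0.0]
force: [1.5, -1.2, 0.1]
gripper_width: 0.0857
```

carry_out(
  targets=[0,0,0,0,0,0,0,0,0,0,0,0,0,0],
)

```text
t: 1.7
tcp_pos: [0.4487, 0.0021, 0.243]
ee_rot: [-0.0, 1.0, -0.03, 0.0]
force: [0.1, 0.9, -0.2]
gripper_width: 0.0855
```

Run:
```python
from h import *
o=r.observe(); print(o["t"],o["tcp_pos"],quat().as_matrix()[:,0]); print(mv((.437,-.1846,.2),Rd(-3.2)))
f=grab_frame("wrist"); save(f,"w1",(0,0,512,384),1.5)
```

```text
1.7 [0.44872556 0.00213943 0.2429762 ] [ 9.98228221e-01 -5.95000587e-02  4.03452865e-04]
(array([-0.06, 18.71,  4.28]), array([-0.05, -0.02, -0.21]))
```

View pics/w1.png

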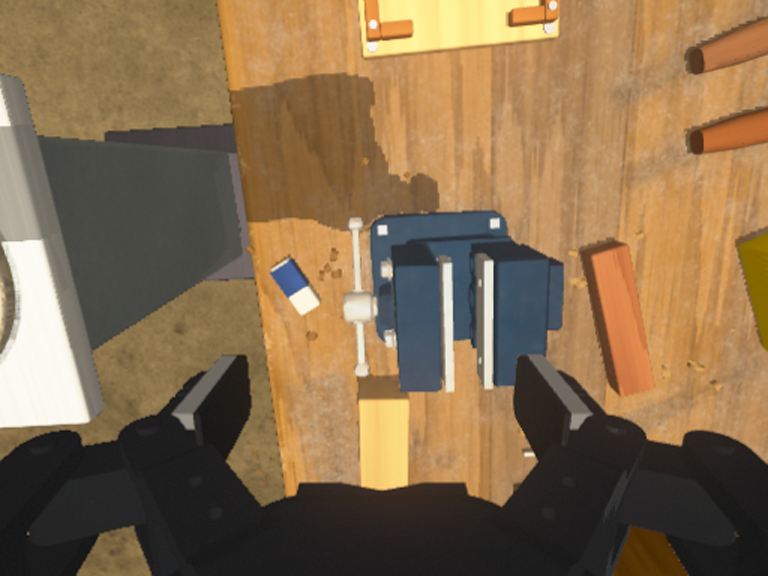

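The wrist view shows the vice in the middle, and the pale blank behind it at about (383,440). I'll move over the blank.

carry_out(
  targets=[0,5,0,0,0,0,0,0,10,0,0,0,0,0,0,15,0,0,0,0,0,-0.1,18.7,4.3,0,0,0,0,-0.1,18.7,4.3,0,0,0,0,-0.1,18.7,4.3,0,0,0,0],
)

```text
t: 2.35
tcp_pos: [0.437, -0.1826, 0.1987]
ee_rot: [0.0, 1.0, -0.028, -0.001]
force: [1.1, 0.9, 0.4]
gripper_width: 0.0852
```

Run:
```python
from h import *
o=r.observe(); print(o["t"],o["tcp_pos"]); print(mv((.437,-.1846,.006),Rd(-3.2)))
f=grab_frame("wrist"); save(f,"w2",(0,0,512,384),1.5)
```

```text
2.35 [ 0.43695798 -0.18262193  0.19868157]
(array([ 0.07,  0.19, 19.27]), array([ 0.01,  0.16, -0.02]))
```

View pics/w2.png

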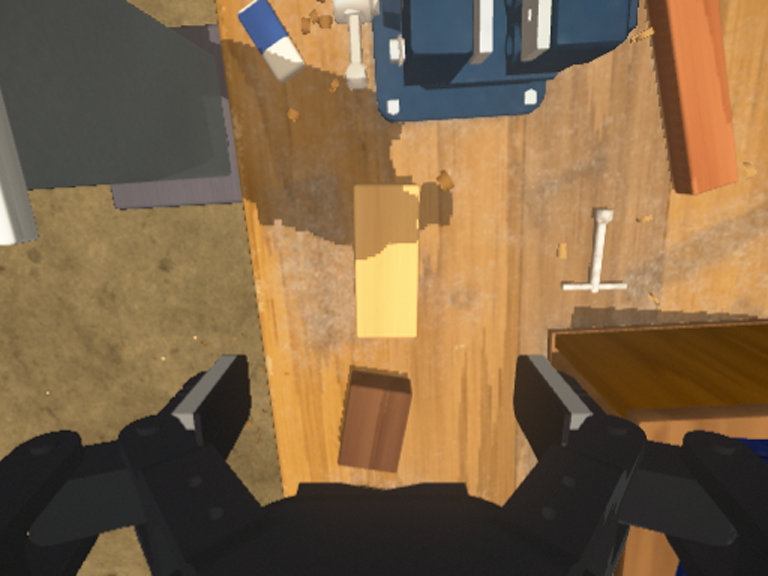

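The wrist view shows the blank with corners (354,185), (418,185), (415,337), (357,337), well clear of the dark block. I'll cross-check its pose.

Run:
```python
from h import *
f=grab_frame("wrist")
b=ray(f,(np.array([(354,185),(418,185),(416,337),(357,337)])+.5)/1.5-.5,.038); print(b.round(4),b.mean(0))
```

```text
[[ 0.4227 -0.1274  0.038 ]
 [ 0.4655 -0.1297  0.038 ]
 [ 0.4606 -0.2387  0.038 ]
 [ 0.4172 -0.2364  0.038 ]] [ 0.44150143 -0.18304826  0.038     ]
```

carry_out(
  targets=[0.3,0.1,5,0,0,0,0,0.3,0.1,10,0,0,0,0,0.3,0.1,14,0,0,0,0,0.3,0.1,17,0,0,0,0,0.3,0.1,19,0,0,0,0,0.3,0.1,19,0,0,0,0,0.3,0.1,19,0,0,0,0],
  newtons=40,
)

```text
t: 3.15
tcp_pos: [0.4415, -0.1834, 0.0106]
ee_rot: [-0.0, 1.0, -0.027, 0.0]
force: [0.1, 0.7, 0.2]
gripper_width: 0.0856
```

carry_out(
  targets=[0,0,0,0,0,0,60,0,0,0,0,0,0,120,0,0,0,0,0,0,160,0,0,0,0,0,0,200,0,0,0,0,0,0,200,0,0,0,0,0,0,200,0,0,0,0,0,0,200,0,0,0,0,0,0,200],
  newtons=40,
)

```text
t: 3.95
tcp_pos: [0.4412, -0.1846, 0.0108]
ee_rot: [-0.0, 1.0, -0.028, 0.001]
force: [-1.7, 1.7, 7.6]
gripper_width: 0.0446
```

Run:
```python
from h import *
o=r.observe(); print(o["t"],o["tcp_pos"],o["force"],o["gripper_width"],r.pinch_z)
f=grab_frame("wrist"); save(f,"w3",(0,0,512,384),1.5)
```

```text
3.95 [ 0.44121021 -0.18456941  0.0108394 ] [-1.68382654  1.7499296   7.6419439 ] 0.04464015847829066 0.0187
```

View pics/w3.png

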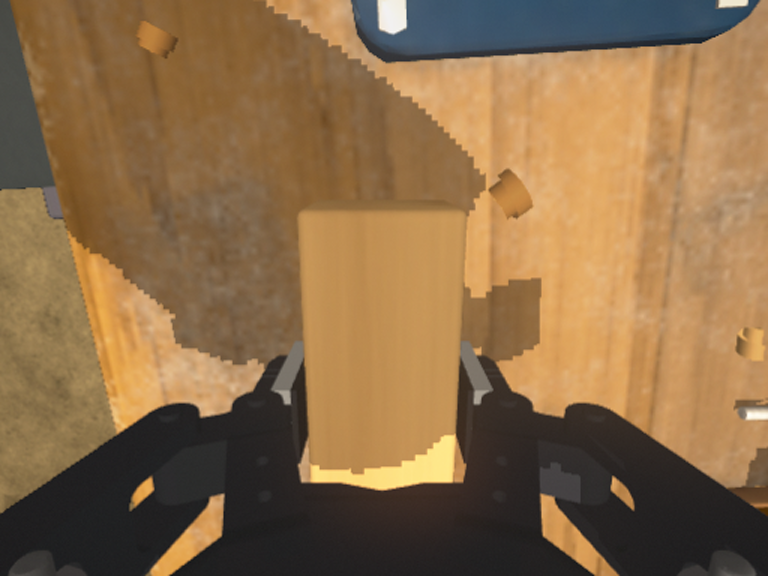

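Gripped: width reads 44.6 mm, and the blank's visible top edge runs from (300,210) to (466,210). I'll work out where the blank sits relative to the TCP.

Run:
```python
from h import *
f=grab_frame("wrist")
b=ray(f,(np.array([(301,211),(466,211)])+.5)/1.5-.5,.038); print(b.round(4))
o=r.observe();R0=quat(); print(R0.inv().apply(b-o["tcp_pos"]).round(4), R0.as_matrix()[:,0])
print(mv((.46,-.13,.22),Rd(20),(o["tcp_pos"],R0)))
print(mv((.51,.05,.22),Rd(60),(o["tcp_pos"],R0)))
print(mv((.5146,.1954,.15),Rd(92),(o["tcp_pos"],R0)))
```

```text
[[ 0.4239 -0.1284  0.038 ]
 [ 0.4664 -0.1308  0.038 ]]
[[-0.0203 -0.0551 -0.0272]
 [ 0.0222 -0.0551 -0.0271]] [ 0.99842258 -0.05611028  0.00199679]
(array([  1.61,  -5.56, -20.91]), array([ -0.  ,  -0.12, -23.22]))
(array([  5.6 , -23.81, -20.89]), array([ 4.000e-02, -1.200e-01, -6.322e+01]))
(array([  5.22, -38.35, -13.89]), array([ 8.000e-02, -1.100e-01, -9.522e+01]))
```

carry_out(
  targets=[0,0,-3,0,0,0,200,0,0,-8,0,0,0,200,0,0,-13,0,0,0,200,0,0,-18,0,0,-4,200,1.6,-4,-21,0,0,-12,200,2.5,-8,-21,0,0,-20,200,3.4,-12,-21,0,0,-28,200,4.2,-16,-21,0,0,-36,200,5,-20,-21,0,0,-44,200,5.6,-23.8,-21,0,0,-52,200,5.6,-27,-21,0,0,-60,200,5.5,-30,-21,0,0,-66,200],
)

```text
t: 5.25
tcp_pos: [0.5119, 0.1135, 0.2199]
ee_rot: [-0.0, 0.852, 0.523, 0.0]
force: [-0.1, -1.4, -2.0]
gripper_width: 0.0441
```

Run:
```python
from h import *
print(mv((.5146,.1954,.18),Rd(92)))
```

```text
(array([ 7.43, -3.46,  3.99]), array([-0.000e+00, -1.000e-02, -2.888e+01]))
```

carry_out(
  targets=[2,-1,0,0,0,-8,200,4,-2,1,0,0,-16,200,6,-3,2,0,0,-24,200,7.4,-3.5,4,0,0,-28.9,200,7.4,-3.5,4,0,0,-28.9,200,7.4,-3.5,4,0,0,-28.9,200],
)

```text
t: 5.85
tcp_pos: [0.5146, 0.193, 0.1798]
ee_rot: [0.0, 0.698, 0.717, -0.001]
force: [0.5, 0.7, -0.4]
gripper_width: 0.0441
```

Run:
```python
from h import *
o=r.observe(); print(o["t"],o["tcp_pos"])
f=grab_frame("wrist"); save(f,"w4",(0,0,512,384),1.5)
f=grab_frame("top"); save(f,"t4",(135,170,235,260),7)
```

```text
5.85 [0.51455043 0.19297433 0.17980235]
```

View pics/w4.png

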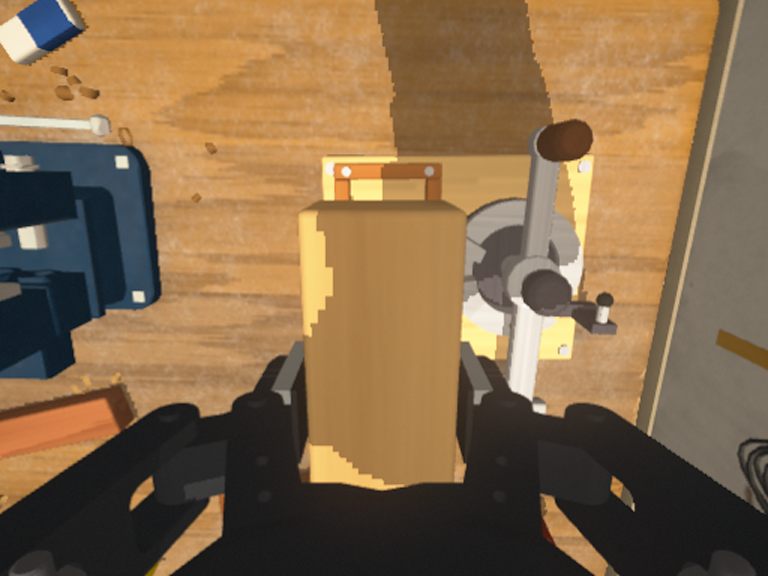

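View pics/t4.png

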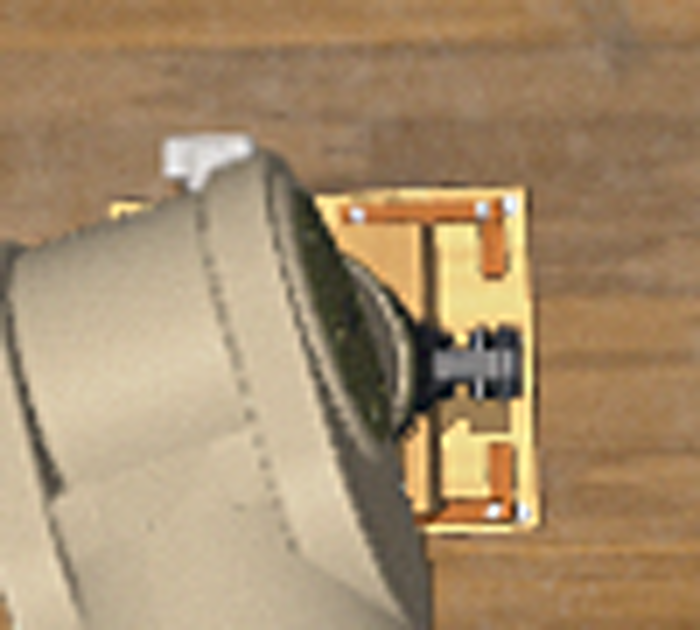

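Wrist view: the front-wall screws are at (346,171) and (430,171). The front wall's outer edge runs (334,163) to (441,163), and the plate's front corners are (322,157) and (593,156). I'll compute the jig centre line in the tool frame.

Run:
```python
from h import *
f=grab_frame("wrist"); save(f,"w5",(200,90,320,150),6)
o=r.observe();R0=quat()
s=lambda L:(np.array(L)+.5)/1.5-.5
for L,z in (([(346,171),(430,171)],.024),([(334,163),(441,163)],.024),([(322,157),(593,156)],.012),([(301,211),(466,211)],.18-.0108+.038)):
    p=ray(f,s(L),z); print(p.round(4).tolist(), R0.inv().apply(p-o["tcp_pos"]).round(4).tolist(), p.mean(0).round(4))
J=np.array([.5146,.1954,0]);a=np.radians(2);Rj=R.from_euler('z',2,degrees=True)
print(J+Rj.apply([-.065,0,.024]))
```

```text
[[0.4537, 0.1668, 0.024], [0.4522, 0.2217, 0.024]] [[-0.0241, -0.0627, 0.1568], [0.0308, -0.0628, 0.1568]] [0.4529 0.1942 0.024 ]
[[0.4488, 0.1589, 0.024], [0.447, 0.2286, 0.024]] [[-0.0318, -0.0678, 0.1568], [0.0378, -0.0678, 0.1568]] [0.4479 0.1937 0.024 ]
[[0.4452, 0.1496, 0.012], [0.4397, 0.3322, 0.012]] [[-0.0411, -0.0717, 0.1688], [0.1416, -0.0724, 0.1689]] [0.4424 0.2409 0.012 ]
[[0.4609, 0.1695, 0.2072], [0.4598, 0.2123, 0.2072]] [[-0.0215, -0.0551, -0.0264], [0.0213, -0.0552, -0.0264]] [0.4603 0.1909 0.2072]
[0.4496396  0.19313153 0.024     ]
```

View pics/w5.png

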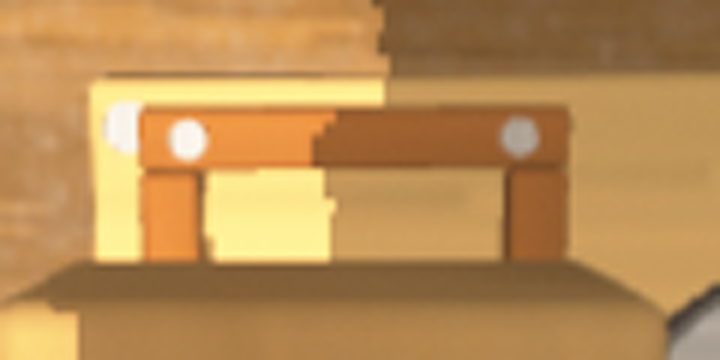

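Run:
```python
from h import *
print(mv((.5165,.1958,.055),Rd(92)))
```

```text
(array([ 0.33,  0.09, 12.59]), array([ 0.09, -0.02, -0.52]))
```

carry_out(
  targets=[0.3,0.1,4,0,0,-0.5,200,0.3,0.1,8,0,0,-0.5,200,0.3,0.1,11,0,0,-0.5,200,0.3,0.1,12.5,0,0,-0.5,200,0.3,0.1,12.5,0,0,-0.5,200,0.3,0.1,12.5,0,0,-0.5,200],
)

```text
t: 6.6
tcp_pos: [0.5165, 0.1963, 0.0559]
ee_rot: [0.0, 0.694, 0.72, 0.001]
force: [0.8, -0.2, -0.5]
gripper_width: 0.0446
```

Run:
```python
from h import *
o=r.observe(); print(o["t"],o["tcp_pos"],o["force"])
f=grab_frame("wrist"); save(f,"w6",(0,0,512,384),1.5)
f=grab_frame("scene"); save(f,"s6",(140,110,240,210),6)
```

```text
6.6 [0.51647361 0.19628707 0.05587976] [ 0.75880735 -0.18550138 -0.45785795]
```

View pics/w6.png

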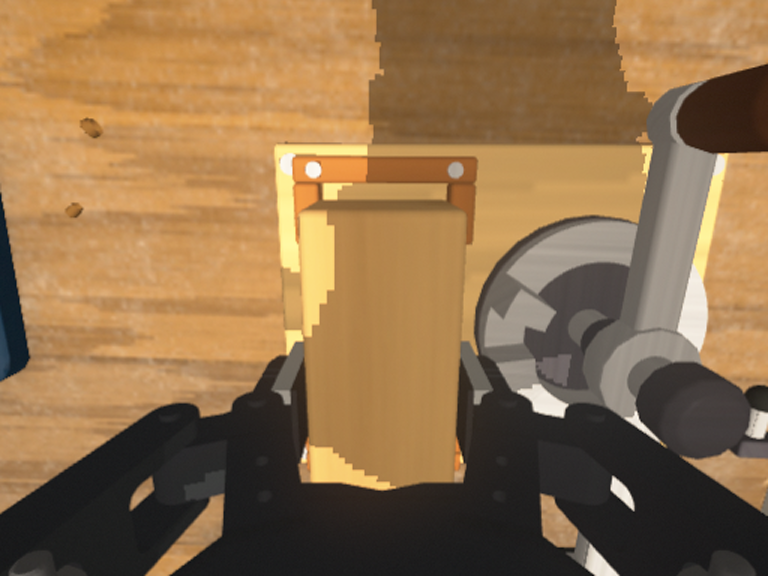

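View pics/s6.png

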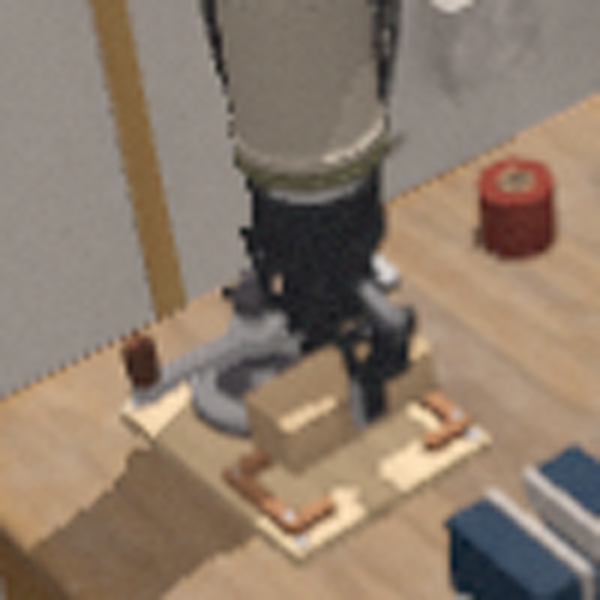

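Run:
```python
from h import *
f=grab_frame("wrist")
o=r.observe();R0=quat()
s=lambda L:(np.array(L)+.5)/1.5-.5
for L,z in (([(313,170),(456,170)],.024),([(293,157),(477,157)],.024),([(276,146),(731,146)],.012),([(301,211),(466,211)],.056-.0108+.038)):
    p=ray(f,s(L),z); print(p.round(4).tolist(), R0.inv().apply(p-o["tcp_pos"]).round(4).tolist(), p.mean(0).round(4))
print(mv((.517,.1963,.0235),Rd(92)))
```

```text
[[0.4534, 0.1677, 0.024], [0.4514, 0.2222, 0.024]] [[-0.0269, -0.0646, 0.0323], [0.0277, -0.0646, 0.0323]] [0.4524 0.195  0.024 ]
[[0.449, 0.1601, 0.024], [0.4463, 0.2298, 0.024]] [[-0.0343, -0.0693, 0.0323], [0.0355, -0.0694, 0.0323]] [0.4476 0.195  0.024 ]
[[0.4449, 0.151, 0.012], [0.438, 0.3338, 0.012]] [[-0.0432, -0.0737, 0.0442], [0.1397, -0.0738, 0.0445]] [0.4415 0.2424 0.012 ]
[[0.4626, 0.1734, 0.0832], [0.461, 0.216, 0.0832]] [[-0.0215, -0.055, -0.0269], [0.0212, -0.055, -0.0268]] [0.4618 0.1947 0.0832]
(array([-0.06,  0.  ,  3.3 ]), array([ 0.15, -0.07,  0.14]))
```

Wall and blank agree to within about 0.6 mm in both directions. Lowering.

carry_out(
  targets=[0,0,1,0,0,0,200,0,0,2,0,0,0,200,0,0,2.7,0,0,0,200,0,0,3.1,0,0,0,200,0,0,3.2,0,0,0,200,0,0,3.2,0,0,0,200],
)

```text
t: 7.35
tcp_pos: [0.5156, 0.1966, 0.0228]
ee_rot: [-0.0, 0.694, 0.72, -0.0]
force: [-1.8, -0.6, 4.2]
gripper_width: 0.0444
```

carry_out(
  targets=[0,0,0,0,0,0,108,0,0,0,0,0,0,108,0,0,0,0,0,0,108,0,0,0,0,0,0,108],
)

```text
t: 7.75
tcp_pos: [0.5157, 0.1967, 0.0226]
ee_rot: [0.0, 0.694, 0.72, -0.0]
force: [-0.4, -0.9, 0.8]
gripper_width: 0.0496
```

carry_out(
  targets=[0,0,-1,0,0,0,108,0,0,-2.5,0,0,0,108,0,0,-5,0,0,0,108,0,0,-10,0,0,0,108,0,0,-15,0,0,0,108,0,0,-18,0,0,0,108,0,0,-18,0,0,0,108],
)

```text
t: 8.45
tcp_pos: [0.5183, 0.1974, 0.209]
ee_rot: [0.001, 0.694, 0.72, 0.005]
force: [0.9, 0.5, -0.0]
gripper_width: 0.0491
```

Run:
```python
from h import *
o=r.observe(); print(o["t"],o["tcp_pos"],o["joint_pos"].round(2))
f=grab_frame("wrist"); save(f,"w7",(0,0,512,384),1.5)
f=grab_frame("scene"); save(f,"s7",(140,110,240,210),6)
```

```text
8.45 [0.51834048 0.1973867  0.20897076] [-0.76  0.24  0.4   1.63 -0.1   1.28  1.27]
```

View pics/w7.png

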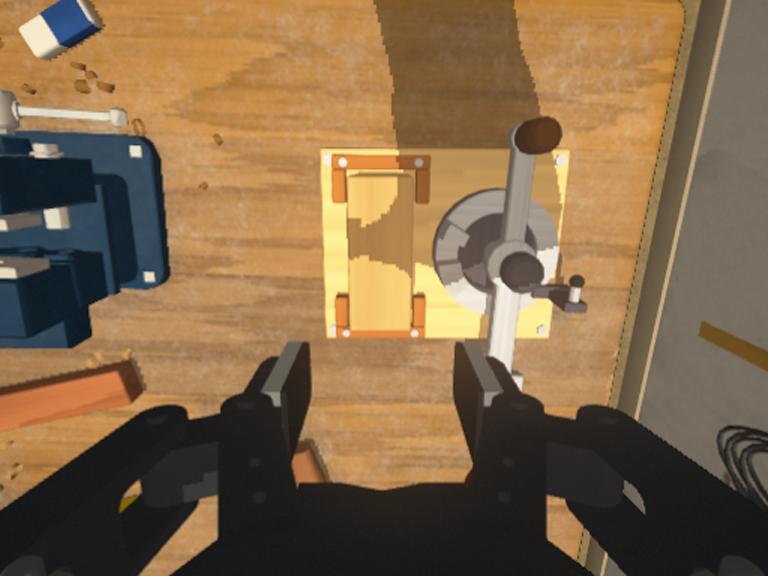

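View pics/s7.png

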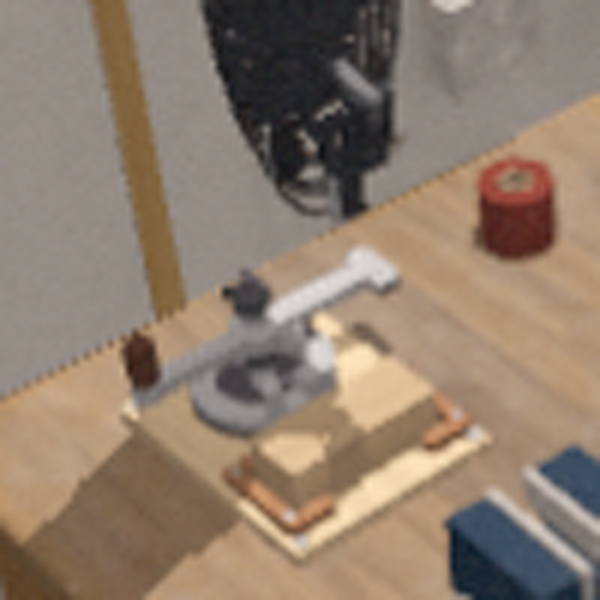

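The blank lies in the pocket between all four corner walls. The wrist view also shows a bracket on the far-left side with a dark ball at (577,283), which is the buffer stop. I'll check its position and height before planning the push.

Run:
```python
from h import *
f=grab_frame("wrist"); save(f,"w8",(270,60,420,270),3.8)
```

```text
(no output)
```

View pics/w8.png

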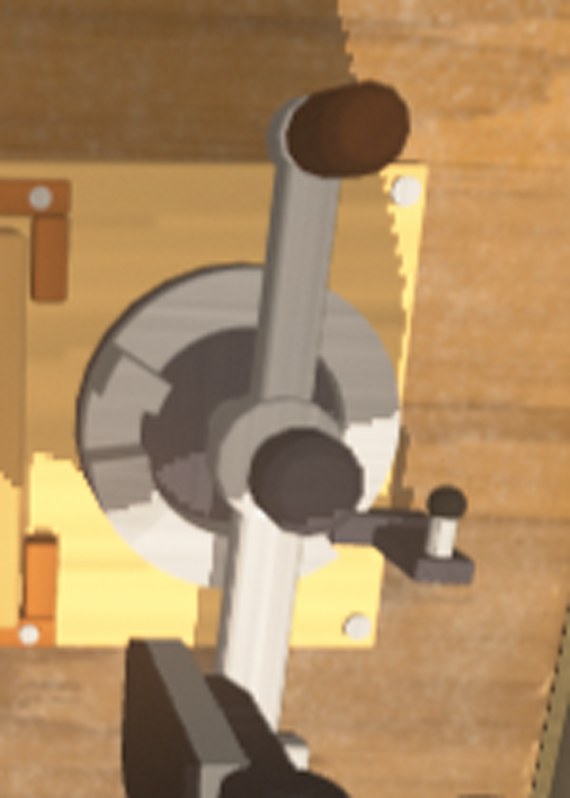

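Run:
```python
from h import *
f=grab_frame("wrist")
c=lambda L:(np.array(L)+.5)/3.8-.5+[270,60]
cap=ray(f,c([(306,475)]),.095)[0]; print("cap",cap)
kn=ray(f,c([(360,128)]),.098)[0]; print("knob",kn)
kb=ray(f,c([(300,125)]),.062)[0]; print("leverend",kb)
P=np.array([.514,.2832])
a0=np.radians(2)
def pol(p):
    d=p[:2]-P; j=np.array([np.cos(a0)*d[0]+np.sin(a0)*d[1],-np.sin(a0)*d[0]+np.cos(a0)*d[1]])
    return np.linalg.norm(j)*1000, np.arctan2(j[1],-j[0])
for n,L in (("tip",(445,487)),("ballc",(445,502)),("rodend",(440,552))):
  for z in (.05,.06,.07):
    p=ray(f,c([L]),z)[0]; print(n,z,p.round(4),pol(p))
print(pol(kn),pol(cap))
for n,L in (("e1",(118,348)),("e1b",(168,385)),("e2",(82,460)),("e2b",(145,452))):
  for z in (.03,.045): print(n,z,pol(ray(f,c([L]),z)[0]))
```

```text
cap [0.50849491 0.2794942  0.095     ]
knob [0.43279093 0.28035366 0.098     ]
leverend [0.43034058 0.27855508 0.062     ]
tip 0.05 [0.5211 0.3331 0.05  ] (np.float64(50.40646315057965), np.float64(1.747673068346525))
tip 0.06 [0.5187 0.3284 0.06  ] (np.float64(45.41077233633202), np.float64(1.7088599569387806))
tip 0.07 [0.5162 0.3236 0.07  ] (np.float64(40.500302479021606), np.float64(1.660546697593382))
ballc 0.05 [0.5253 0.3338 0.05  ] (np.float64(51.824175064890014), np.float64(1.8263391859336844))
ballc 0.06 [0.5227 0.329  0.06  ] (np.float64(46.64198589494105), np.float64(1.7942658222215273))
ballc 0.07 [0.5201 0.3243 0.07  ] (np.float64(41.51972341572778), np.float64(1.7542285918912275))
rodend 0.05 [0.5397 0.3347 0.05  ] (np.float64(57.494414108229584), np.float64(2.0682290563375396))
rodend 0.06 [0.5366 0.3299 0.06  ] (np.float64(51.84183452165774), np.float64(2.0561517202238435))
rodend 0.07 [0.5335 0.3251 0.07  ] (np.float64(46.19866641329046), np.float64(2.0411212294645447))
(np.float64(81.25893427199678), np.float64(-0.00012858170661556587)) (np.float64(6.636188604382951), np.float64(-0.5575775731849906))
e1 0.03 (np.float64(45.82329742232801), np.float64(-0.9712729237899116))
e1 0.045 (np.float64(48.91055221891266), np.float64(-0.9642336394049688))
e1b 0.03 (np.float64(27.85038876086022), np.float64(-0.9836041548637073))
e1b 0.045 (np.float64(31.790653405582486), np.float64(-0.97073087082065))
e2 0.03 (np.float64(47.18596075276902), np.float64(-1.7091449543906325))
e2 0.045 (np.float64(48.75326393228602), np.float64(-1.6311361352762763))
e2b 0.03 (np.float64(28.969334978796585), np.float64(-1.7114973952493158))
e2b 0.045 (np.float64(31.47844101685209), np.float64(-1.5902304823296323))
```

Run:
```python
from h import *
print(mv((.4327,.281,.14),Rd(92)))
```

```text
(array([ 8.77, -7.89,  6.18]), array([-0.1 ,  0.04,  0.18]))
```

carry_out(
  targets=[2.5,-2,0,0,0,0,135,5,-4,0,0,0,0,135,7,-6,1,0,0,0,135,8.8,-7.9,3,0,0,0,135,8.8,-7.9,5,0,0,0,135,8.8,-7.9,6,0,0,0,135,8.8,-7.9,6,0,0,0,135],
)

```text
t: 9.35
tcp_pos: [0.4325, 0.2802, 0.1405]
ee_rot: [-0.0, 0.694, 0.72, -0.002]
force: [0.7, -0.1, 0.0]
gripper_width: 0.0401
```

Run:
```python
from h import *
o=r.observe(); print(o["t"],o["tcp_pos"],mv((.4327,.281,.078),Rd(92)))
f=grab_frame("wrist"); save(f,"w9",(0,0,512,384),1.5)
f=grab_frame("scene"); save(f,"s9",(140,110,240,210),6)
```

```text
9.35 [0.43248343 0.28018151 0.14052048] (array([0.1 , 0.05, 6.25]), array([-0.19,  0.19,  0.13]))
```

View pics/w9.png

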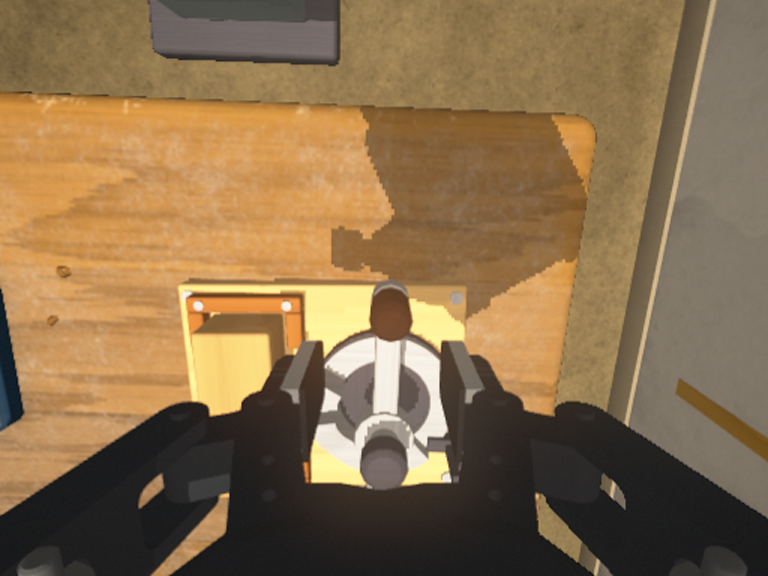

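View pics/s9.png

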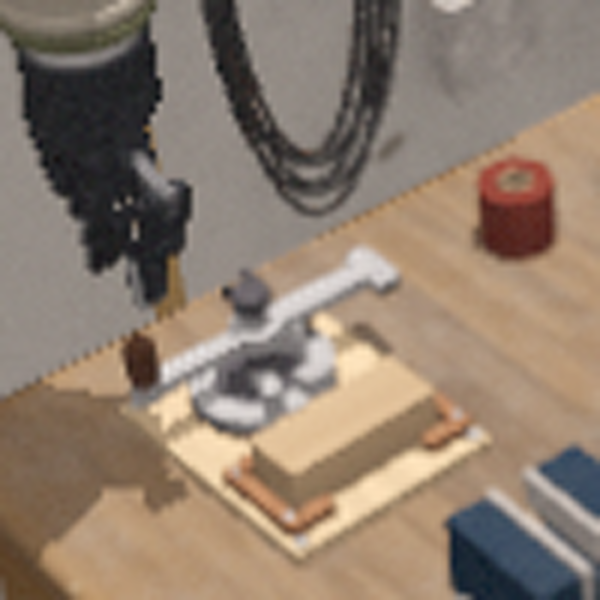

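Run:
```python
from h import *
f=grab_frame("wrist"); save(f,"w10",(230,170,300,340),4.5)
p=ray(f,(np.array([(391,318)])+.5)/1.5-.5,.100)[0]; o=r.observe(); print(p, quat().inv().apply(p-o["tcp_pos"]))
c=ray(f,(np.array([(385,467)])+.5)/1.5-.5,.095)[0]; print(c)
```

```text
[0.43260927 0.2843707  0.1       ] [ 0.00331106 -0.00158624  0.04329402]
[0.5135406  0.28493012 0.095     ]
```

View pics/w10.png

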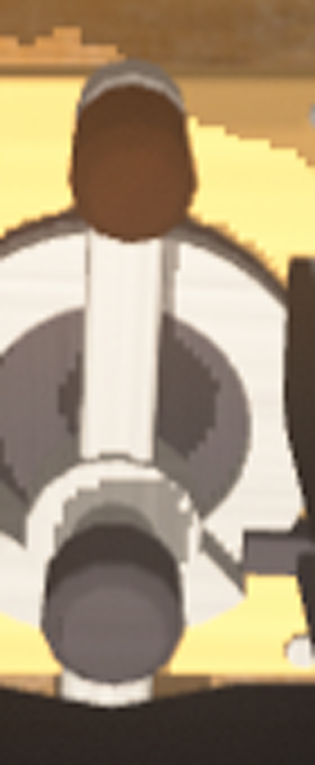

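The knob is midway between the jaws, about 3 mm to the +x tool side. I'll centre on it, lower, and narrow the jaws loosely around it.

carry_out(
  targets=[0.3,0,2,0,0,0,135,0.3,0,4,0,0,0,135,0.3,0,5.5,0,0,0,135,0.3,0,6.2,0,0,0,135,0.3,0,6.2,0,0,0,150,0.3,0,6.2,0,0,0,165,0.3,0,6.2,0,0,0,172,0.3,0,6.2,0,0,0,172],
  newtons=20,
)

```text
t: 10.3
tcp_pos: [0.4337, 0.2849, 0.0816]
ee_rot: [0.0, 0.694, 0.72, 0.001]
force: [-0.0, -0.2, 0.4]
gripper_width: 0.0272
```

Run:
```python
from h import *
o=r.observe(); print(o["t"],o["tcp_pos"],o["force"],o["gripper_width"])
f=grab_frame("wrist"); save(f,"w11",(0,0,512,384),1.5)
f=grab_frame("scene"); save(f,"s11",(140,110,240,210),6)
```

```text
10.3 [0.43372893 0.28490491 0.08155119] [-0.00782018 -0.23123488  0.36182165] 0.027225310273407386
```

View pics/w11.png

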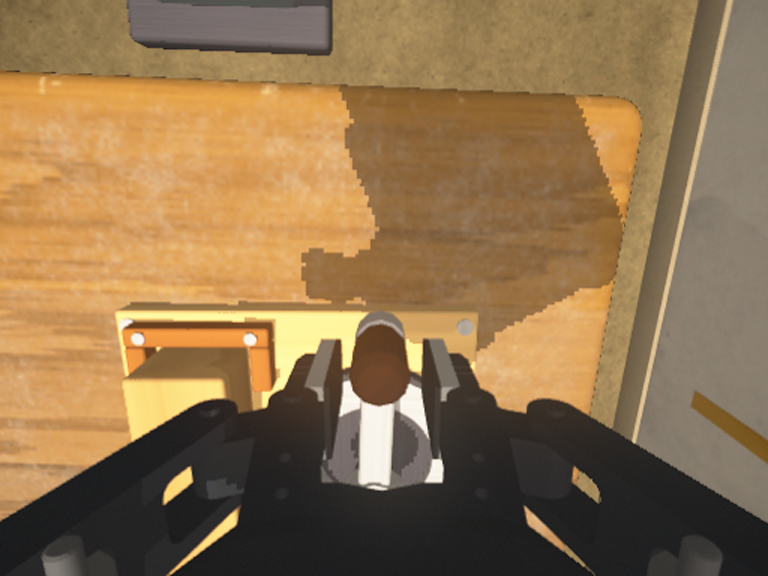

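View pics/s11.png

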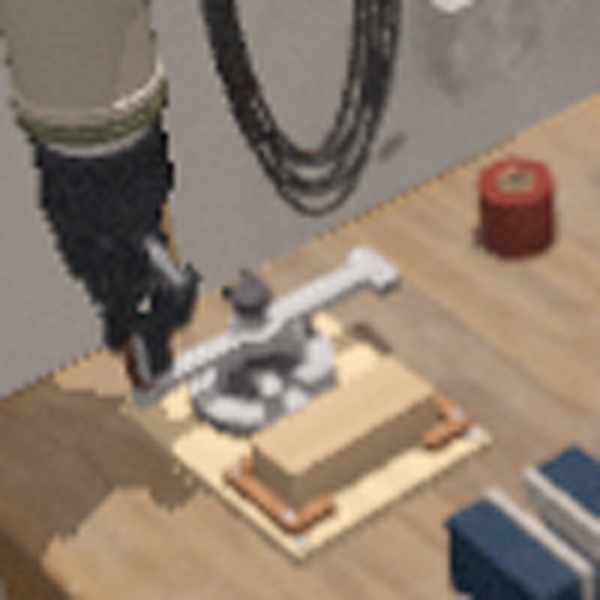

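```bash
python3 -c "
import math
o=[]
for d in range(4,49,4):
    a=math.radians(d); o+= [round(8*math.sin(a),2),round(8*(1-math.cos(a)),2),0.3,0,0,d,172]
print(o)"
```

```text
[0.56, 0.02, 0.3, 0, 0, 4, 172, 1.11, 0.08, 0.3, 0, 0, 8, 172, 1.66, 0.17, 0.3, 0, 0, 12, 172, 2.21, 0.31, 0.3, 0, 0, 16, 172, 2.74, 0.48, 0.3, 0, 0, 20, 172, 3.25, 0.69, 0.3, 0, 0, 24, 172, 3.76, 0.94, 0.3, 0, 0, 28, 172, 4.24, 1.22, 0.3, 0, 0, 32, 172, 4.7, 1.53, 0.3, 0, 0, 36, 172, 5.14, 1.87, 0.3, 0, 0, 40, 172, 5.56, 2.25, 0.3, 0, 0, 44, 172, 5.95, 2.65, 0.3, 0, 0, 48, 172]
```

carry_out(
  targets=[0.55,0,0.3,0,0,4,172,1.1,0.1,0.3,0,0,8,172,1.65,0.15,0.3,0,0,12,172,2.2,0.3,0.3,0,0,16,172,2.75,0.5,0.3,0,0,20,172,3.25,0.7,0.3,0,0,24,172,3.25,0.7,0.3,0,0,24,172],
)

```text
t: 11.1
tcp_pos: [0.4393, 0.3175, 0.0778]
ee_rot: [0.0, 0.828, 0.56, 0.0]
force: [-0.4, -0.2, -0.5]
gripper_width: 0.028
```

```bash
cat >> h.py <<'E'
PV=np.array([.513,.284]); A0=np.radians(2)
def look(n):
    o=r.observe(); d=o["tcp_pos"][:2]-PV; c,s=np.cos(A0),np.sin(A0)
    j=np.array([c*d[0]+s*d[1],-s*d[0]+c*d[1]]); S=np.arctan2(j[1],-j[0])
    x=quat().as_matrix()[:,0]; T=quat().inv().apply(o["force"])
    print("t",round(o["t"],2),"tcp",o["tcp_pos"].round(4),"R",np.linalg.norm(d).round(4),"s_tool",S.round(3),"yaw-err",(np.degrees(np.arctan2(x[1],x[0]))-92+np.degrees(S)).round(2),"Ftool",T.round(1),"w",round(o["gripper_width"],4))
    f=grab_frame("wrist"); save(f,n+"w",(170,150,370,384),2.5)
    g=grab_frame("scene"); save(g,n+"s",(140,120,230,210),6)
    a=cv2.imread(f"pics/{n}w.png"); b=cv2.imread(f"pics/{n}s.png")
    h=max(a.shape[0],b.shape[0]); im=np.zeros((h,a.shape[1]+b.shape[1],3),np.uint8); im[:a.shape[0],:a.shape[1]]=a; im[:b.shape[0],a.shape[1]:]=b
    im=im[:600,:]; im=cv2.resize(im,None,fx=.75,fy=.75); cv2.imwrite(f"pics/{n}.png",im)
E
python3 -c "
from h import *
look('a1')"
```

```text
t 11.1 tcp [0.4393 0.3175 0.0778] R 0.081 s_tool 0.461 yaw-err 2.53 Ftool [-0.4 -0.3  0.5] w 0.028
```

View pics/a1.png

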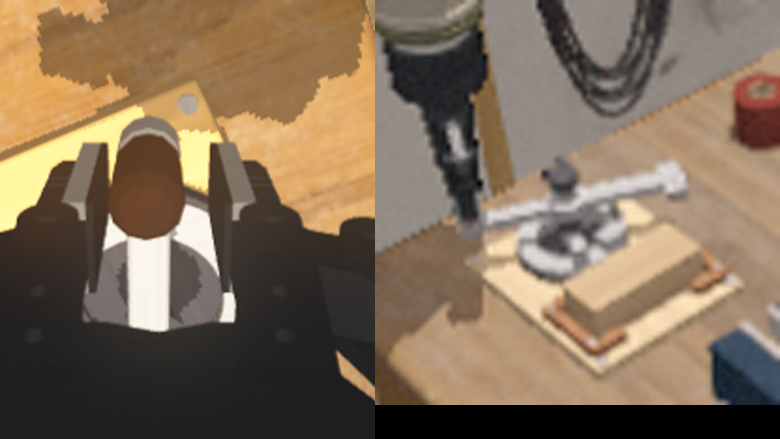

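The handle follows, with the knob on the trailing (left) pad. I'll continue with another 24°.

carry_out(
  targets=[0.55,0,0,0,0,5,172,1.1,0.1,0,0,0,10,172,1.65,0.2,0,0,0,14,172,2.2,0.4,0,0,0,18,172,2.7,0.6,0,0,0,22,172,3.2,0.85,0,0,0,26,172,3.2,0.85,0,0,0,26,172],
)

```text
t: 11.9
tcp_pos: [0.4581, 0.3439, 0.0775]
ee_rot: [0.0, 0.933, 0.36, -0.001]
force: [-2.4, -1.8, 1.8]
gripper_width: 0.0277
```

```bash
python3 -c "
from h import *
look('a2')"
```

```text
t 11.9 tcp [0.4581 0.3439 0.0775] R 0.0812 s_tool 0.864 yaw-err -0.3 Ftool [-3.  -0.3 -1.8] w 0.0277
```

View pics/a2.png

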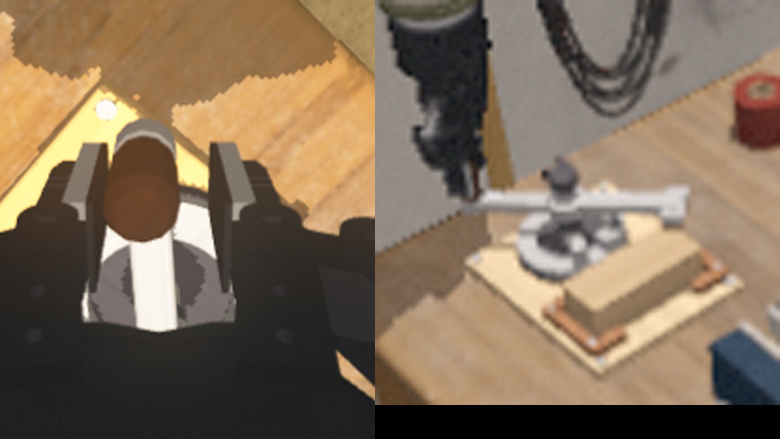

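carry_out(
  targets=[0.4,0,0,0,0,3,172,0.85,0.1,0,0,0,6,172,1.25,0.15,0,0,0,9,172,1.65,0.25,0,0,0,12,172],
)

```text
t: 12.4
tcp_pos: [0.4706, 0.3526, 0.0774]
ee_rot: [0.0, 0.965, 0.261, -0.002]
force: [-10.8, -4.4, 7.9]
gripper_width: 0.0276
```

```bash
python3 -c "
from h import *
look('a3')"
```

```text
t 12.4 tcp [0.4706 0.3526 0.0774] R 0.0806 s_tool 1.052 yaw-err -1.47 Ftool [-11.6  -1.6  -7.9] w 0.0276
```

View pics/a3.png

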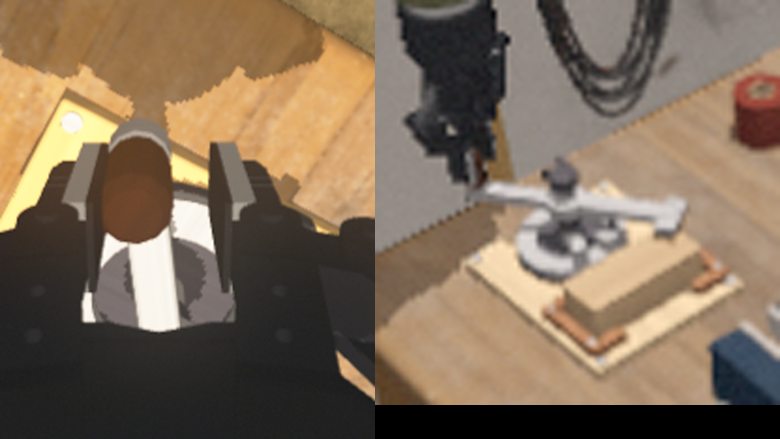

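Climbing the cam now (11.6 N tangential, knob rising).

carry_out(
  targets=[0.4,0,0,0,0,2.5,172,0.8,0.05,0,0,0,5,172,1.2,0.1,0,0,0,8,172,1.6,0.2,0,0,0,11,172],
)

```text
t: 12.9
tcp_pos: [0.4846, 0.3593, 0.0775]
ee_rot: [-0.0, 0.986, 0.167, -0.003]
force: [-14.3, -4.0, 10.8]
gripper_width: 0.0277
```

```bash
python3 -c "
from h import *
look('a4')"
```

```text
t 12.9 tcp [0.4846 0.3593 0.0775] R 0.0805 s_tool 1.246 yaw-err -1.36 Ftool [-14.9  -0.9 -10.7] w 0.0277
```

View pics/a4.png

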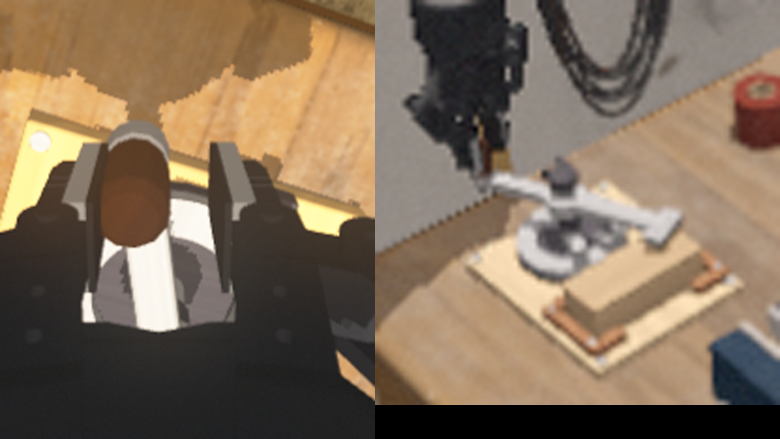

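carry_out(
  targets=[0.3,0,-0.1,0,0,2,172,0.6,0.05,-0.2,0,0,5,172,0.85,0.1,-0.2,0,0,7.5,172,1.1,0.1,-0.2,0,0,9.5,172],
)

```text
t: 13.4
tcp_pos: [0.4959, 0.3627, 0.0797]
ee_rot: [-0.0, 0.996, 0.085, -0.002]
force: [-8.5, -1.1, 6.0]
gripper_width: 0.0281
```

```bash
python3 -c "
from h import *
look('a5')"
```

```text
t 13.4 tcp [0.4959 0.3627 0.0797] R 0.0805 s_tool 1.392 yaw-err -2.45 Ftool [-8.6 -0.4 -6. ] w 0.0281
```

View pics/a5.png

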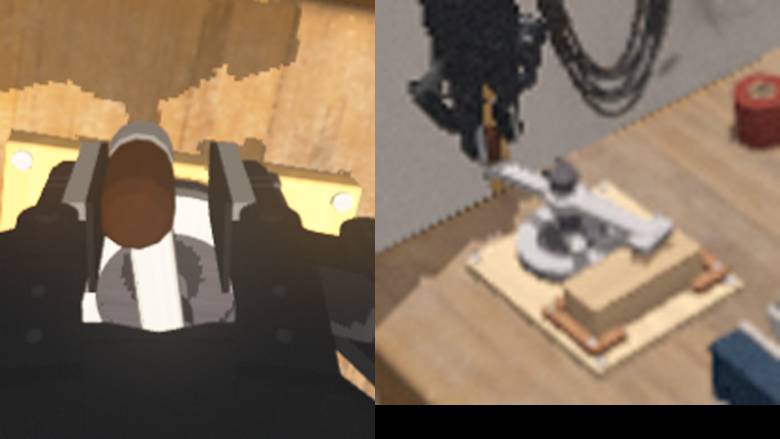

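carry_out(
  targets=[0.15,0,0,0,0,0.5,172,0.3,0,0,0,0,1,172,0.45,0,0,0,0,1.5,172],
)

```text
t: 13.8
tcp_pos: [0.5023, 0.3634, 0.0798]
ee_rot: [-0.0, 0.997, 0.072, -0.0]
force: [-4.7, 0.1, 2.6]
gripper_width: 0.028
```

```bash
python3 -c "
from h import *
look('a6')"
```

```text
t 13.8 tcp [0.5023 0.3634 0.0798] R 0.0801 s_tool 1.471 yaw-err 0.5 Ftool [-4.7 -0.7 -2.6] w 0.028
```

View pics/a6.png

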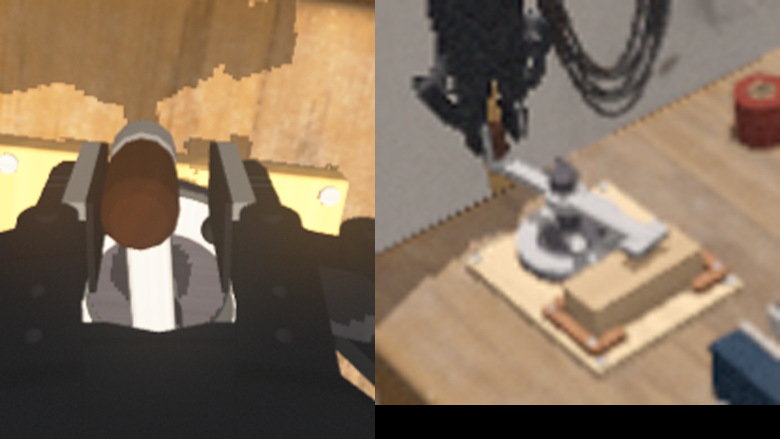

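carry_out(
  targets=[0.12,0,0,0,0,1,172,0.25,0,0,0,0,2,172],
)

```text
t: 14.1
tcp_pos: [0.5056, 0.3628, 0.0796]
ee_rot: [0.0, 0.999, 0.053, 0.0]
force: [-2.0, -0.9, 0.1]
gripper_width: 0.0274
```

```bash
python3 -c "
from h import *
look('a7')"
```

```text
t 14.1 tcp [0.5056 0.3628 0.0796] R 0.0792 s_tool 1.512 yaw-err 0.72 Ftool [-2.1  0.7 -0.1] w 0.0274
```

View pics/a7.png

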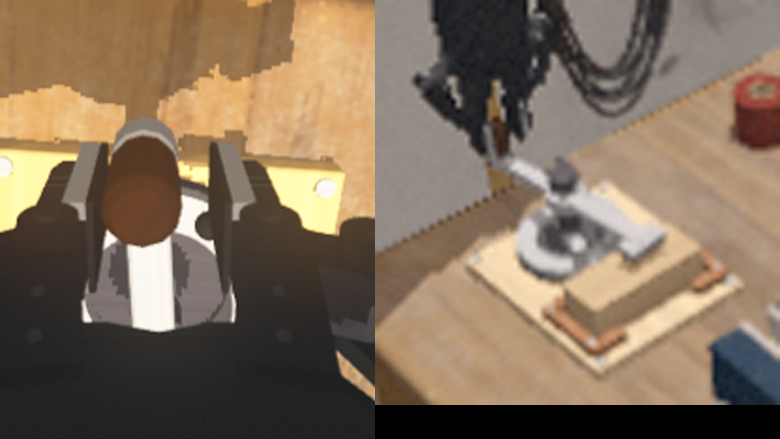

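Still on the crest, with the knob trailing and low friction. The buffer's black tip is now visible at (207,222).

carry_out(
  targets=[0.1,-0.05,0,0,0,1,172,0.2,-0.05,0,0,0,1.5,172],
)

```text
t: 14.4
tcp_pos: [0.5074, 0.364, 0.0797]
ee_rot: [-0.0, 0.999, 0.04, 0.0]
force: [-0.4, -0.4, -1.1]
gripper_width: 0.0278
```

```bash
python3 -c "
from h import *
look('a8')"
```

```text
t 14.4 tcp [0.5074 0.364  0.0797] R 0.0802 s_tool 1.535 yaw-err 0.57 Ftool [-0.4  0.4  1.1] w 0.0278
```

View pics/a8.png

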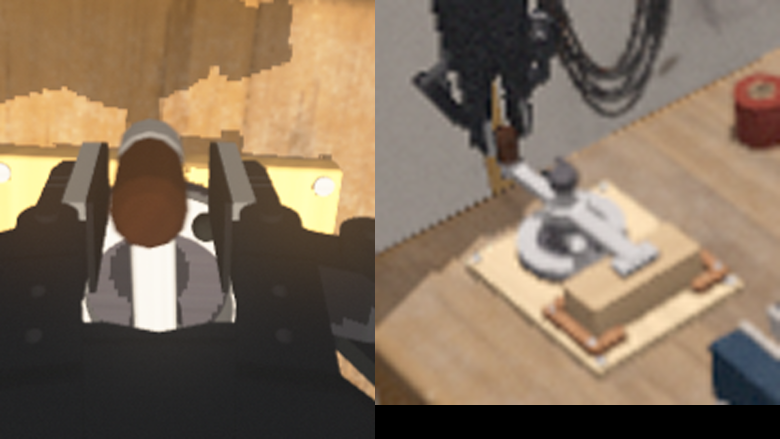

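The scene shot shows the nose ahead and lower, so it may be snapping right now. I'll look again without pushing.

carry_out(
  targets=[0.2,-0.05,0,0,0,1.5,172],
)

```text
t: 14.6
tcp_pos: [0.5092, 0.3647, 0.0798]
ee_rot: [-0.0, 1.0, 0.027, 0.0]
force: [1.6, -0.1, 0.4]
gripper_width: 0.0277
```

```bash
python3 -c "
from h import *
look('a9')"
```

```text
t 14.6 tcp [0.5092 0.3647 0.0798] R 0.0807 s_tool 1.558 yaw-err 0.41 Ftool [ 1.6  0.2 -0.4] w 0.0277
```

View pics/a9.png

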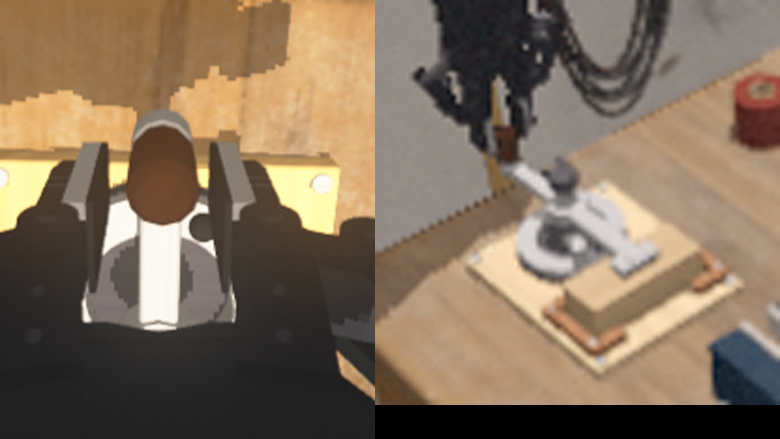

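It has dropped. The knob moved ahead and lower, sits clear of both pads (centre 163 between pads at 105 and 215), and there is a gap to the buffer tip at (202,228). I'll push no further, lift straight off, and inspect.

carry_out(
  targets=[0,0,-1,0,0,0,160,0,0,-2.5,0,0,0,160,0,0,-5,0,0,0,160,0,0,-9,0,0,0,160,0,0,-13,0,0,0,160,0,2,-17,0,0,0,160,0,2,-17,0,0,0,160],
)

```text
t: 15.4
tcp_pos: [0.5141, 0.3424, 0.2584]
ee_rot: [-0.003, 1.0, 0.026, 0.005]
force: [0.8, -1.0, -0.3]
gripper_width: 0.0317
```

Run:
```python
from h import *
o=r.observe(); print(o["t"],o["tcp_pos"],o["force"])
f=grab_frame("wrist"); save(f,"w20",(0,0,512,384),1.5)
f=grab_frame("scene"); save(f,"s20",(145,130,235,205),7)
```

```text
15.4 [0.51405099 0.34242759 0.25836494] [ 0.77409348 -0.96186334 -0.26940206]
```

View pics/w20.png

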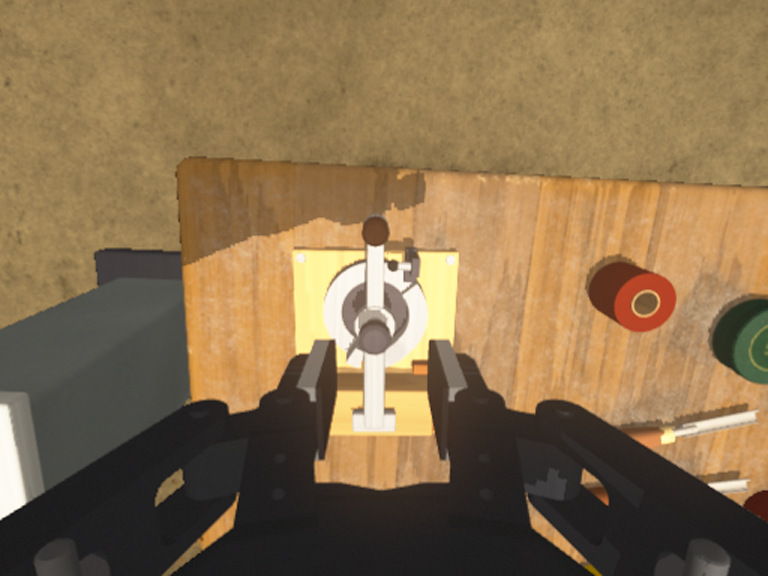

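View pics/s20.png

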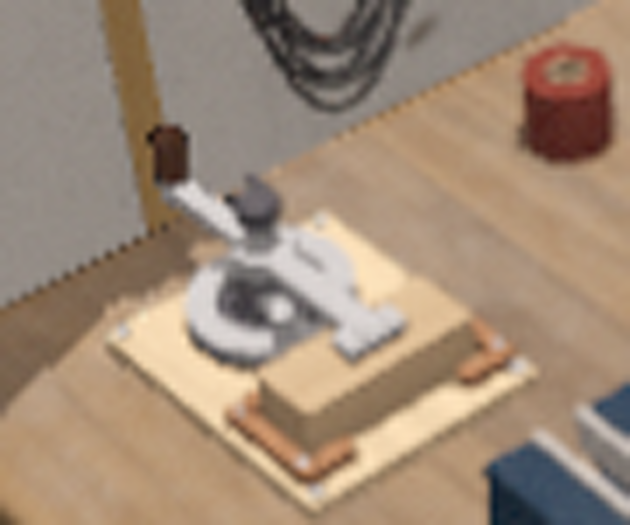

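Run:
```python
from h import *
f=grab_frame("wrist"); save(f,"w21",(190,135,310,295),3.7)
g=grab_frame("scene"); save(g,"s21",(160,140,215,190),12)
for n,h in (("w",f),("s",g)):
  for z in (.095,.1,.108):
    print(n,z,proj(h,[.513-.0,.2838,0]+np.array([np.sin(A0)*-.08,.08*np.cos(A0),z])).round(1))
```

```text
w 0.095 [[253.2 157.7]]
w 0.1 [[253.3 158.4]]
w 0.108 [[253.3 159.7]]
s 0.095 [[168.5 147.4]]
s 0.1 [[168.3 146.4]]
s 0.108 [[168.  144.7]]
```

View pics/w21.png

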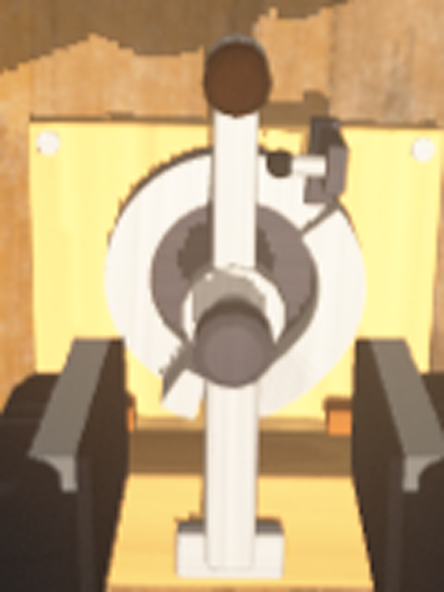

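View pics/s21.png

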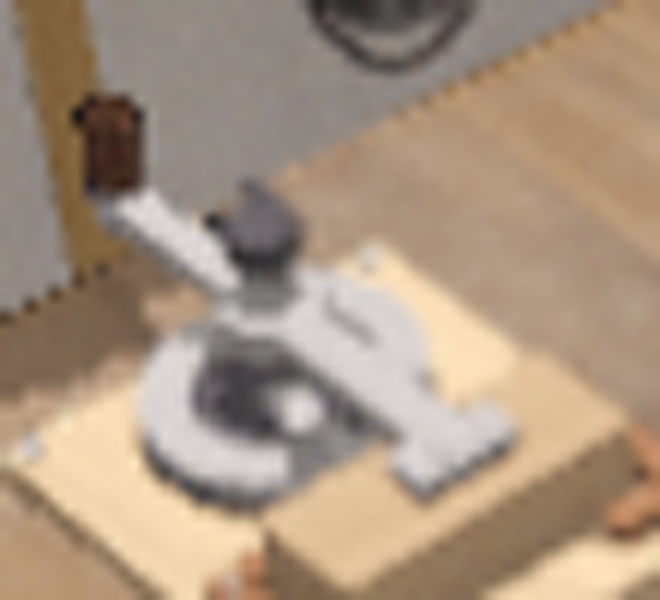

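The knob top projects to scene pixel (168.7,148). That matches height 95 mm (row 147.4), not 100 mm (146.4) or the crest (144.7). The nose lies on the blank, and there is a visible gap between the lever and the buffer tip. Handing in.

Run:
```python
from h import *
f=grab_frame("top"); save(f,"t30",(135,160,395,290),3)
o=r.observe(); print(o["t"],o["force"])
r.sign_off()
```

```text
15.65 [-0.21123545 -0.47314273 -0.26071719]
the job is handed in; nothing more can be done
```

View pics/t30.png

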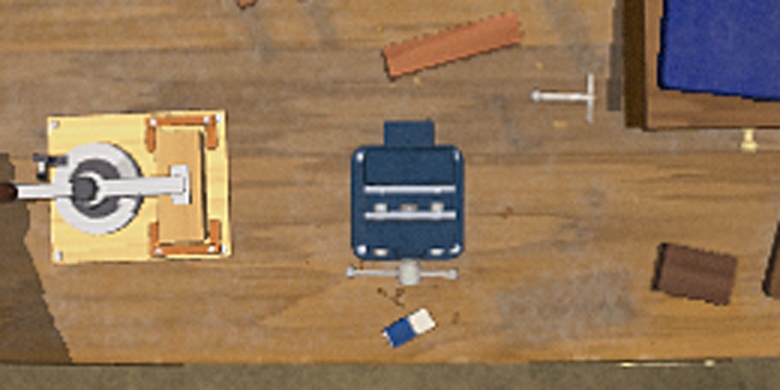

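I laid the pale blank flat in the jig's pocket and turned the clamp handle clockwise over the cam until it dropped into the notch at swivel about 1.56. I then lifted off and handed the job in at 15.65 s.

**Last checks:**
- **Blank:** it sits between all four corner walls with the clamp nose resting on it.
- **Handle:** the knob top measured about 95 mm, the notch height.
- **Buffer:** a gap to the lever was visible, so it was not pressed in.
- **Other blanks:** the dark block and the reddish bar look unmoved in the final top picture.
- **Robot:** it was clear of everything.

**Disagreements and slips:**
- Wrist and top cameras differed by about 3 mm on the jig's position. I used a position between them, weighted towards the wrist view.
- The sideways force on the climb read up to 15 N, above the 3–11 N expected, probably from friction on the pads.
- One row meant as a hold moved the tool about 2 mm further just after the drop. The next picture showed the knob free of both pads.

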